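# Pry the battery cover off a clock radio

## Task

Open the battery bay of the clock radio that lies face down in the cradle: put the blade of the flat opening tool in the notch at the end of the snap-fit cover and lever against the notch's sill until the cover springs up. Then take the cover right off and lay it flat in the middle of the parts tray with its outer face up; the opening tool goes back flat on its rubber pad. Set both down gently, without dropping them, and do not shift the glue bottle, cup, screwdriver or flat electronics box that stand and lie around.

Things in the scene. Friction and masses are not known exactly. Their poses are not given: they have to be found in the camera images.
- clock: White-shelled clock radio, 210 x 116 x 96 mm, face down in a plywood cradle screwed to the bench (one fixed piece, cheeks 46 mm high at its long sides). Origin on the bench under its centre, z up, x along its length from the notched end (-105 mm, nearer the robot) to the far end. Its grey back panel is the upper side, 110 mm above the bench, with the battery cover flush in it.
- notch (a point): Centre of the pry notch in the outer face of the clock's -x end wall, 28 mm wide and 8 mm high: sill 4 mm below this point, underside of the cover plate 4 mm above. The sill is 6 mm thick; behind it the bay is free for 50 mm, 28 mm wide, down to the cells 7 mm below the sill. Axes as the clock's: +x points straight in. Nothing stands before this end.
- cover: Snap-fit grey plastic battery cover, about 70 g: plate 126 (x) x 60 (y) x 5 mm. Origin at the centre of the plate's underside (105 mm above the bench when seated); axes as the clock's when seated. Below it: two lengthwise ribs 14 mm deep (it stands level on them), clip beads on them near x = -35 mm, and two tongues reaching 6 mm beyond the +x edge, hooked under the back panel.
- cover_edge (a point): Middle of the cover's notched (-x) edge, level with its upper face; a U cut-out there, 28 x 6 mm, bares the sill. Seated: 110 mm above the bench. Raising this end takes about 15 N near the edge. After some 8 mm the clips let go and push: the cover then rests loose on them, this edge about 16 mm above flush, tilted about 0.13 rad, still hooked at the far end.
- cover_grip (a point): Where to take the sprung cover: 42 mm from its centre towards the notched edge, at mid-thickness, across its 60 mm width (cover y); its sides are then some 8 mm clear of the back panel, while the seated cover cannot be gripped. Raise it a few mm, draw it 10 to 15 mm towards the notched end (clock -x) to unhook the tongues, then lift it away.
- opener: Flat opening tool, 190 mm long, about 110 g, lying on its pad: wooden handle 98 x 24 x 18 mm (x -95 to +3 mm), straight flat steel blade 16 mm wide (x +5 to +95 mm), 3.4 mm thick, the last 35 mm 2.5 mm thick. Origin at the centre of its underside, x towards the tip, z normal to the flat of the blade, whose mid-plane is at z = 9 mm.
- opener_tip (a point): Middle of the tip edge of the opening tool's blade, 95 mm ahead of its origin. Axes as the opener's.
- opener_grip (a point): Balance point in the front of the opening tool's handle, 15 mm behind its origin, 110 mm behind the tip, at mid-thickness; grip across the 24 mm width (opener y). Axes as the opener's.
- pad: Flat dark rubber tool pad, 260 (x) x 140 (y) x 4 mm, fixed on the bench on one side of the clock; origin at the centre of its underside.
- tray: Open, empty grey plastic parts tray, 220 (x) x 180 (y) x 28 mm, walls and floor 4 mm thick, fixed on the bench on the other side of the clock; origin at the centre of its underside. The pad and the tray may change sides.
- glue: Capped white glue bottle, 42 mm across, 125 mm tall, standing loose beyond the work clock on the +y side; origin at its underside. Leave it alone.
- cup: Open white plastic cup, 80 mm across, 85 mm tall, standing loose beyond the work clock on the -y side; origin at its underside. Leave it alone.
- driver: Screwdriver, 170 mm long, lying loose on the bench on the -y side, beyond the pad or tray; not the tool for this job; origin at its underside. Leave it alone.
- drive: Flat black electronics box 145 x 100 x 24 mm lying loose on the bench near the robot; origin at the centre of its underside. Leave it alone.
Mind the look-alikes: they are no part of the job. There is more than one size of the opener; the one meant has the size given above.

How it is judged:
On the way, in this order (a step that is already met when the one before it is completed fails the run):
1. the opening tool's blade is in the notch and bears on both the notch's sill and the cover (x of opener_tip in the frame of clock between -0.1 and -0.045 m and y of opener_tip in the frame of clock between -0.016 and 0.016 m and z of opener_tip in the frame of clock above 0.085 m and contact force between opener and cover above 2 N and contact force between opener and clock above 2 N), for 0.1 s.
2. the cover's notched edge has sprung up more than 10 mm above flush with the blade still in the notch (x of opener_tip in the frame of clock between -0.1 and -0.045 m and y of opener_tip in the frame of clock between -0.016 and 0.016 m and z of opener_tip in the frame of clock above 0.085 m and z of cover_edge in the frame of clock above 0.12 m), for 0.2 s.
At the end, for the whole second after the job is handed in: The cover lies flat (0.1 rad), outer face up, on the tray's floor, its origin within 60 mm of the tray's centre along both tray axes; the opening tool lies flat (0.1 rad) on the pad, its origin within 80 mm (pad x) and 60 mm (pad y) of the pad's centre; both are at rest (x of cover in the frame of tray between -0.06 and 0.06 m and y of cover in the frame of tray between -0.06 and 0.06 m and z of cover in the frame of tray below 0.023 m and angle between each of cover, opener's own z axis and vertical below 0.1 rad and linear speed of each of cover, opener below 0.02 m/s and x of opener in the frame of pad between -0.08 and 0.08 m and y of opener in the frame of pad between -0.06 and 0.06 m and z of opener in the frame of pad below 0.008 m); the robot touches nothing.
It fails at once if one of the loose things round the work (glue bottle, cup, screwdriver, electronics box) is shifted by more than 20 mm (distance of any of glue, cup, driver, drive from where it was at the start of the episode above 0.02 m).
It fails at once if the cover is dropped: away from the clock and out of the fingers it moves faster than 0.8 m/s (linear speed of cover above 0.8 m/s and not (contact force between cover and the fingers above 0.1 N) and horizontal distance between cover and clock above 0.13 m).
It fails at once if the opening tool is dropped: out of the fingers it moves faster than 0.8 m/s (linear speed of opener above 0.8 m/s and not (contact force between opener and the fingers above 0.1 N)).
It also fails if it takes over 72 s, if anything falls off the work surface, if the arm or the gripper's body presses on something with over 40 N, if the wrist force passes 120 N, or if a joint passes its speed limit or range.

## Robot

A 6-joint arm with a two-finger parallel gripper is mounted at the origin on the work surface. World frame = base frame: x ahead of the robot, y to its left, z up, the work surface at z = 0. Lengths are in m, angles in rad, forces in N, time in s.
With the tool pointing down it reaches from about 0.275 to 0.775 m from the base axis. Payload 14.6 kg.
Tool frame: the origin (TCP) lies at the very end of the fingers, on their centre line; the grasp point (between the pads) lies 19 mm behind it; z points along the fingers, y is the line along which they close (so a half turn about z gives the same grasp; the last joint's range is limited). The gripper opens to 85 mm and grips with 20 to 120 N. Pads are 22 mm wide; open, the fingers measure 114 mm over their backs; the gripper's body (76 mm by 85 mm) begins 54 mm behind the grasp point. The pads swing forward as they close: fully open they stand 13 mm farther back than shut.
Start: joints at [-1.323, 0.263, -0.048, 1.259, 0, 1.415], TCP at [0.206, -0.483, 0.231] pointing down, gripper open.
Joint ranges: [-2.65, 2.65], [-0.89, 1.7], [-1.18, 1.37], [-2.13, 2.11], [-1.35, 1.29], [-3.14, 3.14]. Speed limits (rad/s): [1.89, 1.89, 2.57, 2.79, 3.14, 3.14].

## Interface

Orientations are given as [roll, pitch, yaw] about the fixed x, y, z axes, in that order (R = Rz(yaw) Ry(pitch) Rx(roll)).
In Python, from plant import r gives the robot as it stands.
- The arm moves only by the shell command python3 -m inch 'ROWS' [OPENING] [FORCE]. ROWS is JSON, a list of rows, each a list of 2 entries, a list of its own where there are three numbers: the shift along the tool's x, y, z in units of 0.5 m (1.0 is 0.5 m), then the turn about the tool's z in units of pi/4 rad (1.0 is pi/4 rad). A call has 1 to 12 rows; each row is the pose to reach, as a shift and turn from the pose commanded when the call began, along the tool's axes at that moment; what a row does not reach only later rows make up. A row lasts 1/8 s, in which the tool goes at most 62.5 mm and 10.7 degrees, less where a joint would pass 70% of its speed; a pose out of reach is approached as far as the arm can. A call with a number of a shift or a turn outside -1 to 1 is refused whole. A call with a gripper value outside its range is refused whole. OPENING is the gripper command: -1 is shut, 1 is fully open, values between are in proportion, set as the call begins (- or left out, the last holds). The fingers move at their own pace and stop on an object; FORCE is the grip in N (left out, the last holds). Time passes only in rows, so rows that repeat a pose let the fingers close. It gives the time, the measured TCP pose, the force, the opening and the grip force at its end, in the units of the state.
- r.get_obs(): the state, without advancing time (a new reading comes with each control period).
- r.capture(name): name is "side" or "top"; returns a dict with "color" (480x640x3 uint8, red, green, blue), "intrinsics" (3x3 intrinsics, pixels), "R" (3x3) and "t" (3): a world point X has camera coordinates R X + t. Camera axes: x right, y down, z forward; pixel columns grow to the right and rows downward; lengths in m; the calibration is good to about 2 mm. A picture is of the moment at which its call begins. There is no depth.
- r.job_done(): hands the job in; it is judged then, once.
The state is a dict: "time_s": time; "joint_positions": joint angles; "joint_vel": joint speeds; "tau": joint torques, N m; "tcp_pos": TCP position; "eef_rot": TCP orientation; "force": force on the tool from outside, world axes, zero at the start; "ft_torque": the same for the moment, N m; "opening": finger opening in m; "grip_force": force on a finger pad.
Only numpy, scipy, OpenCV 4.12 (cv2) and the standard library are available. Lean on these libraries where they do the work, as an engineer would, in place of code of your own. Each camera call takes 0.05 s, during which the arm holds its last target. There are 200 camera calls.

## Working session

There is one attempt and no reset: what is moved stays moved. The work goes in short steps, Python scripts to look and compute and a shell command to move; the robot and the scene stay as the last step left them, time stands still between calls to the robot, and variables do not carry over. Pictures are saved under pics/ and viewed, at most 12 in all, crops included, and the job is handed in when it is done.

```bash
ls; mkdir -p pics; python3 - <<'E'
from plant import r
import cv2,numpy as np
print(r.get_obs())
for n in("top","side"):
    c=r.capture(n); cv2.imwrite(f"pics/{n}0.png",c["color"][:,:,::-1]); print(n,c["intrinsics"],c["R"],c["t"])
    np.savez(f"pics/{n}0.npz",**c)
E
```

```text
pics
{'time_s': 0.0, 'joint_positions': array([-1.32328370e+00,  2.63544854e-01, -4.89481816e-02,  1.25938682e+00,
       -3.25892118e-05,  1.41551597e+00]), 'joint_vel': array([-1.70917625e-03,  5.85639501e-05, -2.42737349e-04,  1.02049843e-03,
        5.61045557e-04,  5.20426809e-04]), 'tau': array([-1.33398185e-03, -6.37612939e+01,  3.84572625e+01,  1.33916139e-02,
       -2.00199875e-04,  1.34755447e-05]), 'tcp_pos': array([ 0.20572225, -0.48271607,  0.2308096 ]), 'eef_rot': array([-3.14051712e+00, -1.35378715e-04,  4.02792925e-01]), 'force': array([-0.12357072,  0.22754386, -0.61802142]), 'ft_torque': array([-0.00148314,  0.01266471, -0.00389118]), 'grip_force': 0.0, 'opening': 0.08559798485808787}
top [[550.83102863   0.         323.5552467 ]
 [  0.         550.83102863 241.14442906]
 [  0.           0.           1.        ]] [[-0.02055799 -0.99972703  0.01110124]
 [-0.99535911  0.0194216  -0.09424985]
 [ 0.09400852 -0.01298731 -0.99548668]] [-0.00145921  0.56640788  1.20173292]
side [[442.86587522   0.         320.81133445]
 [  0.         442.86587522 236.69414097]
 [  0.           0.           1.        ]] [[-0.97453992 -0.22383787 -0.01298255]
 [-0.13308176  0.62406542 -0.76995558]
 [ 0.18044718 -0.74862471 -0.6379654 ]] [0.54640629 0.1447138  0.98703983]
```

View pics/top0.png

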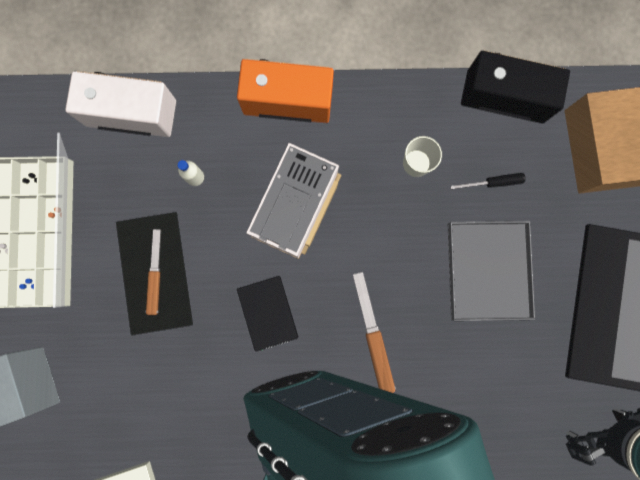

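View pics/side0.png

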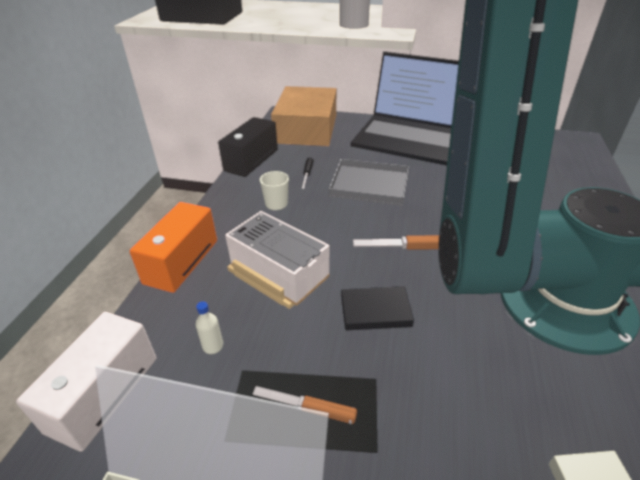

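The top view shows the clock at about (293,200) with its notched end near (273,245). The 190 mm opener lies on the pad at (154,272), and the longer look-alike is at (372,330). The tray is at (491,270), the electronics box at (267,313), the glue at (190,172) and the cup at (422,157). The side view agrees with this. Next I'll measure.

```bash
cat > h.py <<'E'
import numpy as np,cv2
def ray(c,uv,z):
    uv=np.atleast_2d(uv).astype(float); K,R,t=c["intrinsics"],c["R"],c["t"]
    d=np.c_[uv,np.ones(len(uv))]@np.linalg.inv(K).T@R; o=-R.T@t
    return (o+d*((z-o[2])/d[:,2])[:,None])[:,:2]
def proj(c,X):
    p=(c["R"]@np.atleast_2d(X).T).T+c["t"]; p=p@c["intrinsics"].T; return p[:,:2]/p[:,2:]
def blob(mask,box):
    m=np.zeros(mask.shape,np.uint8); x0,y0,x1,y1=box; m[y0:y1,x0:x1]=mask[y0:y1,x0:x1]
    cs,_=cv2.findContours(m,cv2.RETR_EXTERNAL,cv2.CHAIN_APPROX_NONE); return max(cs,key=cv2.contourArea)[:,0,:]
def rect(pts):
    (cx,cy),(w,h),a=cv2.minAreaRect((pts*1000).astype(np.float32)); a=np.radians(a)
    if w<h: w,h,a=h,w,a+np.pi/2
    a=(a+np.pi/2)%np.pi-np.pi/2
    return np.round([cx/1000,cy/1000,w/1000,h/1000,a],4)
E
python3 - <<'E'
from h import *
c=dict(np.load("pics/top0.npz")); I=c["color"]; H=cv2.cvtColor(I,cv2.COLOR_RGB2HSV); h,s,v=[H[...,i].astype(int) for i in range(3)]
print("cam",-c["R"].T@c["t"])
print("pad px",I[220,130],I[325,180],"desk",I[290,220],"white",I[205,265],"panel",I[180,320],I[210,290],"tray",I[270,490],I[222,480])
hd=((s>100)&(v>90)); p=blob(hd,(135,225,170,330)); print("handle",rect(ray(c,p,.013)))
bl=((v>110)); p=blob(bl,(135,225,170,330)); print("tool",rect(ray(c,p,.013)))
p=blob(v<38,(100,200,205,345)); print("pad",rect(ray(c,p,.004)))
w=(v>185)&(s<40); p=blob(w,(235,135,350,265)); print("clock white",rect(ray(c,p,.11)))
g=(v>90)&(v<175)&(s<30); p=blob(g,(235,135,350,265)); print("panel",rect(ray(c,p,.11)))
g=(v>75)&(s<30); p=blob(g,(440,210,545,330)); print("tray",rect(ray(c,p,.028)),rect(ray(c,p,.0)))
cv2.imwrite("pics/clk.png",cv2.resize(I[135:265,235:350,::-1],None,fx=4.5,fy=4.5,interpolation=cv2.INTER_CUBIC))
E
```

```text
cam [0.45077612 0.00314791 1.24970917]
pad px [35 36 35] [37 41 38] desk [86 87 92] white [125 124 126] panel [124 124 126] [127 126 128] tray [128 127 128] [110 111 113]
handle [ 0.46    0.37    0.0956  0.0262 -0.053 ]
tool [ 0.5074  0.3676  0.1904  0.0253 -0.0511]
pad [ 0.5509  0.4088  0.0744  0.0431 -1.119 ]
clock white [ 0.6483  0.0496  0.2106  0.1198 -0.4484]
panel [ 0.6486  0.0526  0.2734  0.241  -0.0173]
tray [ 0.4969 -0.3876  0.2695  0.2345 -0.0405] [ 0.498  -0.3965  0.2757  0.2399 -0.0405]
```

View pics/clk.png

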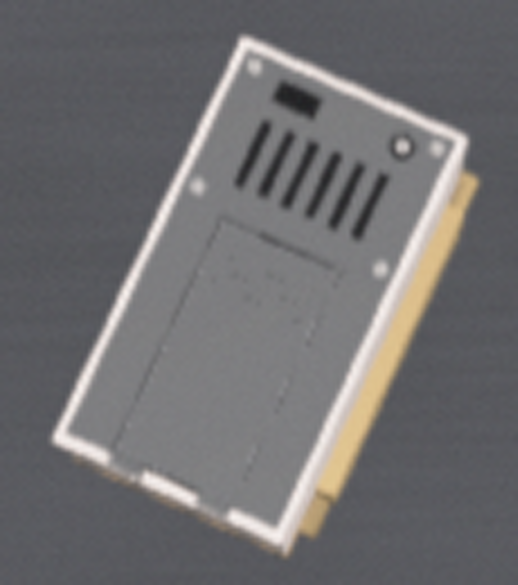

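The crop shows the clock's four top corners clearly. The white sill bared by the U cut-out is at crop (168,490), which is top-image (272.3,243.9), in the middle of the near end.

```bash
python3 - <<'E'
from h import *
c=dict(np.load("pics/top0.npz"))
f=lambda l:np.array(l)/4.5+[235,135]-0.4
k=ray(c,f([(55,440),(285,550),(467,137),(243,38)]),.11); print(k.round(4).tolist(),"centre",k.mean(0),"near mid",k[:2].mean(0))
d=(k[2]+k[3]-k[0]-k[1])/2; print("len",np.hypot(*d),"yaw",np.arctan2(d[1],d[0]))
print("U",ray(c,f([(168,488)]),.1), "cover y: seam", ray(c,f([(222,218),(338,268)]),.11))
print("pad",ray(c,[(117,221),(177,212),(192,325),(131,334)],.004).round(3).tolist(),ray(c,[(117,221),(177,212),(192,325),(131,334)],.004).mean(0))
print("tray",ray(c,[(450,222),(530,222),(534,320),(453,321)],.028).round(3).tolist(),ray(c,[(450,222),(530,222),(534,320),(453,321)],.028).mean(0))
print("drive",ray(c,[(238,290),(281,277),(298,337),(257,350)],.024).round(3).tolist())
print("glue,cup",ray(c,[(199,183),(422,170)],0).round(3).tolist())
E
```

```text
[[0.5798, 0.1474], [0.5268, 0.042], [0.7188, -0.0463], [0.768, 0.0578]] centre [0.64834968 0.05024234] near mid [0.5533169  0.09469364]
len 0.20982989648502837 yaw -0.43751392916873955
U [[0.5574621  0.09630377]] cover y: seam [[0.68242237 0.06886712]
 [0.65782087 0.01524309]]
pad [[0.623, 0.455], [0.642, 0.319], [0.386, 0.285], [0.369, 0.42]] [0.50503731 0.36962689]
tray [[0.604, -0.297], [0.6, -0.477], [0.382, -0.474], [0.384, -0.294]] [ 0.49252808 -0.38552459]
drive [[0.462, 0.179], [0.488, 0.083], [0.356, 0.048], [0.33, 0.138]]
glue,cup [[0.708, 0.27], [0.73, -0.244]]
```

```bash
cat >> h.py <<'E'
from scipy.spatial.transform import Rotation as Ro
def go(x,y,z,yaw,k=1,p=None,y0=None):
    from plant import r
    o=r.get_obs(); p=np.array(o["tcp_pos"]) if p is None else np.array(p); y0=o["eef_rot"][2] if y0 is None else y0
    print("at",p.round(4),"rpy",o["eef_rot"].round(4),"F",o["force"].round(1),"open",round(o["opening"],4),"j6",o["joint_positions"][5].round(2))
    d=(np.array([x,y,z])-p)/k; a=(yaw-y0)
    if k==1: a=(a+np.pi)%(2*np.pi)-np.pi
    for i in range(k):
        q=y0+a*i/k; R=Ro.from_euler("xyz",[np.pi,0,q]).as_matrix()
        print("call",i,(R.T@d/0.5).round(4).tolist(),"turn",round(-a/k/(np.pi/4),4))
E
python3 -c "
from h import *
go(.4924,.3684,.12,np.pi-.051,4)"
```

```text
at [ 0.2057 -0.4827  0.2309] rpy [-3.1407e+00 -1.0000e-04  4.0290e-01] F [-0.   0.7  0.3] open 0.0852 j6 1.42
call 0 [0.2987, -0.3353, 0.0554] turn -0.8555
call 1 [0.4425, -0.0765, 0.0554] turn -0.8555
call 2 [0.3939, 0.2156, 0.0554] turn -0.8555
call 3 [0.1741, 0.4139, 0.0554] turn -0.8555
```

```bash
python3 -m inch '[[[0.15,-0.167,0.028],-0.43],[[0.299,-0.335,0.055],-0.855],[[0.299,-0.335,0.055],-0.855],[[0.299,-0.335,0.055],-0.855],[[0.299,-0.335,0.055],-0.855]]' 1 | tail -3
python3 -m inch '[[[0.442,-0.077,0.055],-0.855],[[0.442,-0.077,0.055],-0.855],[[0.442,-0.077,0.055],-0.855],[[0.442,-0.077,0.055],-0.855],[[0.442,-0.077,0.055],-0.855]]' | tail -3
python3 -m inch '[[[0.394,0.216,0.055],-0.855],[[0.394,0.216,0.055],-0.855],[[0.394,0.216,0.055],-0.855],[[0.394,0.216,0.055],-0.855],[[0.394,0.216,0.055],-0.855]]' | tail -3
python3 -m inch '[[[0.174,0.414,0.055],-0.855],[[0.174,0.414,0.055],-0.855],[[0.174,0.414,0.055],-0.855],[[0.174,0.414,0.055],-0.855],[[0.174,0.414,0.055],-0.855],[[0.174,0.414,0.055],-0.855]]' | tail -3
python3 -c "
from h import *
go(.4924,.3684,.006,np.pi-.051)"
```

```text
force: [-1.2, 1.3, 0.6]
opening: 0.0852
grip_force: 0.0
force: [-0.3, 0.0, 0.2]
opening: 0.0856
grip_force: 0.0
force: [-0.5, -0.3, -0.1]
opening: 0.0858
grip_force: 0.0
force: [0.2, -0.3, 0.1]
opening: 0.0852
grip_force: 0.0
at [0.4938 0.366  0.1212] rpy [-3.141e+00 -4.000e-04  3.085e+00] F [ 0.2 -0.3  0.1] open 0.0852 j6 0.56
call 0 [0.003, 0.0046, 0.2305] turn -0.0071
```

```bash
python3 -m inch '[[[0.003,0.0046,0.1],0],[[0.003,0.0046,0.17],0],[[0.003,0.0046,0.21],0],[[0.003,0.0046,0.23],0],[[0.003,0.0046,0.23],0]]' 0 | tail -4
python3 -m inch '[[[0,0,0],0],[[0,0,0],0],[[0,0,0],0],[[0,0,0],0],[[0,0,0],0],[[0,0,0],0]]' -1 60
python3 -m inch '[[[0,0,-0.03],0],[[0,0,-0.1],0],[[0,0,-0.22],0],[[0,0,-0.32],0],[[0,0,-0.32],0],[[0,0,-0.32],0]]'
python3 - <<'E'
from plant import r
import cv2,numpy as np
for n in ("top","side"):
    c=r.capture(n); np.savez(f"pics/{n}1.npz",**c)
    I=c["color"]
    if n=="side": cv2.imwrite("pics/s1.png",cv2.resize(I[180:460,120:520,::-1],None,fx=2,fy=2))
print(r.get_obs())
E
```

```text
eef_rot: [-3.141, -0.0, 3.087]
force: [-0.5, 0.7, 0.2]
opening: 0.0431
grip_force: 0.0
time_s: 4.1
tcp_pos: [0.4924, 0.3704, 0.0076]
eef_rot: [3.141, 0.002, 3.089]
force: [-0.7, -1.8, 5.2]
opening: 0.0225
grip_force: 59.6
time_s: 4.85
tcp_pos: [0.4916, 0.3701, 0.1666]
eef_rot: [3.141, 0.0, 3.089]
force: [-0.6, -0.1, -1.7]
opening: 0.0224
grip_force: 59.0
{'time_s': 4.95, 'joint_positions': array([5.13040216e-01, 4.43057465e-01, 5.02122292e-02, 1.17959421e+00,
       2.63189074e-05, 5.65773743e-01]), 'joint_vel': array([-3.37252259e-04,  7.02472820e-03, -5.66665338e-05, -8.02148197e-07,
       -9.09083542e-04, -1.08521182e-04]), 'tau': array([ 4.73298726e-02, -8.15005875e+01,  3.87795889e+01,  4.37562063e-02,
       -1.56586186e-03,  5.64237744e-04]), 'tcp_pos': array([0.49120679, 0.36993214, 0.1654638 ]), 'eef_rot': array([-3.14073405e+00, -1.40118445e-03,  3.08885850e+00]), 'force': array([-0.1497488 ,  0.11578164, -1.35264134]), 'ft_torque': array([ 0.0087335 ,  0.01315272, -0.00700344]), 'grip_force': 58.95779550075531, 'opening': 0.022594497605639037}
```

View pics/s1.png

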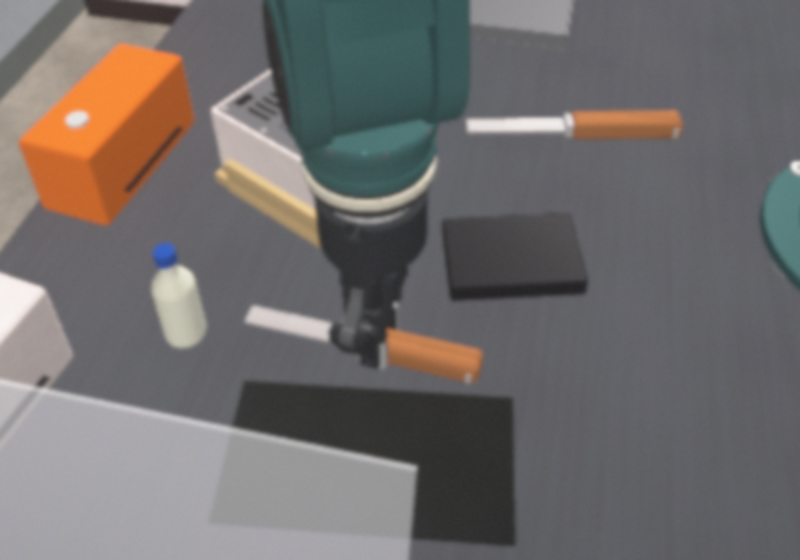

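The side view shows the tool gripped at the front of the handle, blade level, with its tip at crop (247,312), which is full-image (243,336). I'll check the tip against the kinematics.

```bash
python3 - <<'E'
from h import *
s=dict(np.load("pics/side1.npz")); t=dict(np.load("pics/top1.npz"))
X=np.array([.601,.364,.171]); print("pred side",proj(s,X),"top",proj(t,X))
for n,c in(("side",s),("top",t)):
    u,v=proj(c,X)[0].astype(int); H=cv2.cvtColor(c["color"],cv2.COLOR_RGB2HSV); m=(H[...,2]>110)&(H[...,1]<60)
    p=blob(m,(u-25,v-25,u+45,v+60) if n=="top" else (u-25,v-25,u+45,v+25)); print(n,rect(p/1000.)*1000, p.min(0),p.max(0), [ray(c,p[i],.171).round(4).tolist() for i in (p[:,0].argmin(),p[:,1].argmin(),p[:,1].argmax())])
    if n=="top": cv2.imwrite("pics/t1.png",cv2.resize(c["color"][v-60:v+80,u-70:u+110,::-1],None,fx=3,fy=3))
E
```

```text
pred side [[244.51501115 336.09219707]] top [[132.45757481 220.37266528]]
side [263.4 340.7  44.8  12.9 231.1] [241 331] [286 351] [[[0.6052, 0.3688]], [[0.6023, 0.3538]], [[0.5381, 0.3796]]]
top [  130.6   243.9    48.     10.1 -1541.4] [125 220] [136 268] [[[0.5154, 0.3775]], [[0.6019, 0.3708]], [[0.5073, 0.3638]]]
```

View pics/t1.png

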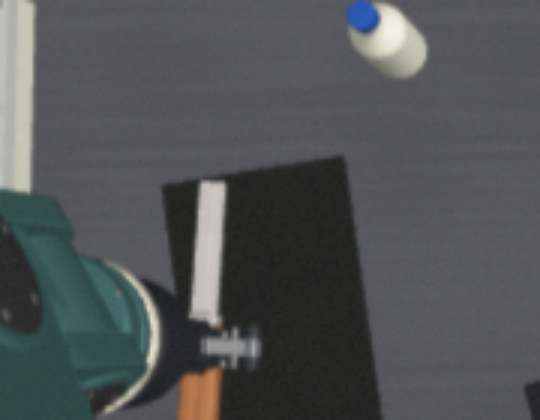

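The top view has the tip at full-image (132.7,220.7), within 1 mm of the prediction. Next I go to the point in front of the notch.

```bash
python3 -c "
from h import *
go(.4271,.1555,.166,np.pi-.443)"
```

```text
at [0.4912 0.3699 0.1655] rpy [-3.1407e+00 -1.4000e-03  3.0889e+00] F [-0.1  0.1 -1.4] open 0.0226 j6 0.57
call 0 [0.1054, -0.435, -0.0011] turn 0.4969
```

```bash
python3 -m inch '[[[0.02,-0.08,0],0.09],[[0.04,-0.17,0],0.19],[[0.06,-0.25,0],0.29],[[0.085,-0.34,0],0.39],[[0.1,-0.4,0],0.46],[[0.1054,-0.435,0],0.497],[[0.1054,-0.435,0],0.497],[[0.1054,-0.435,0],0.497]]' | tail -3
python3 -c "
from h import *
go(.4271,.1555,.0955,np.pi-.443)"
```

```text
force: [-0.1, 0.5, -0.5]
opening: 0.0223
grip_force: 59.1
at [0.428  0.1564 0.1661] rpy [ 3.1415e+00 -3.0000e-04  2.6995e+00] F [-0.1  0.5 -0.5] open 0.0223 j6 0.61
call 0 [0.0009, -0.0024, 0.1412] turn 0.0012
```

```bash
python3 -m inch '[[[0,-0.0024,0.06],0],[[0,-0.0024,0.12],0],[[0,-0.0024,0.141],0],[[0,-0.0024,0.141],0],[[0,-0.0024,0.141],0]]' | tail -3
python3 - <<'E'
from h import *
from plant import r
o=r.get_obs(); p=o["tcp_pos"]; yaw=o["eef_rot"][2]-np.pi; e=np.array([np.cos(yaw),np.sin(yaw)])
tip=np.r_[p[:2]+.11*e,p[2]+.0055]; nt=np.array([.5536,.0955,.101])
for n in("top","side"):
    c=r.capture(n); np.savez(f"pics/{n}2.npz",**c)
    print(n,"tip",proj(c,tip),"notch",proj(c,nt))
    u,v=proj(c,nt)[0].astype(int)
    cv2.imwrite(f"pics/n2{n}.png",cv2.resize(c["color"][v-40:v+35,u-50:u+50,::-1],None,fx=6,fy=6,interpolation=cv2.INTER_CUBIC)); print(u-50,v-40)
a,b=[cv2.imread(f"pics/n2{n}.png") for n in("top","side")]
cv2.imwrite("pics/n2.png",cv2.resize(np.hstack([a,b]),(800,300)))
go(.4917,.1249,.0955,np.pi-.443)
E
```

```text
force: [-0.5, 0.8, -0.8]
opening: 0.0225
grip_force: 59.1
top tip [[266.45327107 257.53779929]] notch [[272.30041751 244.83225263]]
222 204
side tip [[324.21638254 266.61771726]] notch [[313.45973754 261.31583692]]
263 221
at [0.4278 0.1549 0.0966] rpy [3.1407e+00 1.2000e-03 2.6986e+00] F [-0.1  0.1 -1.5] open 0.0223 j6 0.61
call 0 [-0.1413, 0.0006, 0.0022] turn 0.0001
```

View pics/n2.png

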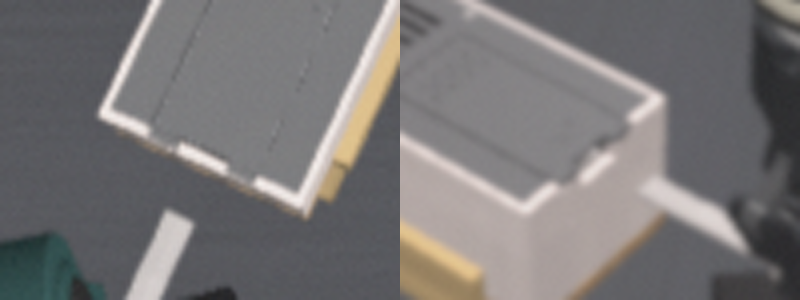

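The blade tip is at top-image (267,258), pointing at the U cut-out at (273,243.5). It's about 1–2 mm to the right of centre, so I'll add a small +y correction and insert.

```bash
python3 -m inch '[[[-0.02,0.003,0.002],0],[[-0.04,0.003,0.002],0],[[-0.06,0.003,0.002],0],[[-0.075,0.003,0.002],0],[[-0.075,0.003,0.002],0]]' 
python3 -m inch '[[[-0.02,0,0],0],[[-0.04,0,0],0],[[-0.06,0,0],0],[[-0.067,0,0],0],[[-0.067,0,0],0]]'
python3 -c "
from h import *
go(.4917,.1249,.0955,np.pi-.443)"
```

```text
time_s: 7.3
tcp_pos: [0.4621, 0.1397, 0.0947]
eef_rot: [-3.142, -0.0, 2.698]
force: [-0.1, 0.1, -1.4]
opening: 0.0226
grip_force: 59.1
time_s: 7.92
tcp_pos: [0.492, 0.1255, 0.0947]
eef_rot: [-3.142, -0.0, 2.698]
force: [0.3, 0.1, -0.8]
opening: 0.0226
grip_force: 59.1
at [0.492  0.1255 0.0947] rpy [-3.1415e+00 -3.0000e-04  2.6982e+00] F [ 0.3  0.1 -0.8] open 0.0226 j6 0.53
call 0 [0.0, -0.0014, -0.0017] turn -0.0005
```

```bash
for i in 1 2; do python3 -m inch '[[[0,0,0.002],0],[[0,0,0.005],0],[[0,0,0.008],0],[[0,0,0.011],0],[[0,0,0.014],0],[[0,0,0.014],0]]'|grep -E "tcp|force|eef"; done
```

```text
tcp_pos: [0.492, 0.1257, 0.0881]
eef_rot: [3.141, 0.001, 2.699]
force: [-3.3, -0.0, 7.1]
grip_force: 60.4
tcp_pos: [0.4922, 0.1259, 0.0815]
eef_rot: [3.141, 0.001, 2.699]
force: [-4.6, 2.2, 13.0]
grip_force: 61.6
```

```bash
for i in 1 2; do python3 -m inch '[[[0,0,0.002],0],[[0,0,0.005],0],[[0,0,0.008],0],[[0,0,0.011],0],[[0,0,0.014],0],[[0,0,0.014],0]]'|grep -E "tcp|force|eef"; done
python3 - <<'E'
from h import *
from plant import r
a=[]
nt=np.array([.5536,.0955,.11])
for n in("top","side"):
    c=r.capture(n)
    u,v=proj(c,nt)[0].astype(int)
    a.append(cv2.resize(c["color"][v-40:v+35,u-50:u+50,::-1],(400,300),interpolation=cv2.INTER_CUBIC))
cv2.imwrite("pics/n3.png",np.hstack(a))
E
```

```text
tcp_pos: [0.492, 0.1258, 0.0742]
eef_rot: [3.141, 0.001, 2.699]
force: [-3.6, 1.2, 7.7]
grip_force: 62.0
tcp_pos: [0.4923, 0.1256, 0.0672]
eef_rot: [3.141, 0.001, 2.699]
force: [-0.0, -0.1, 5.5]
grip_force: 62.1
```

View pics/n3.png

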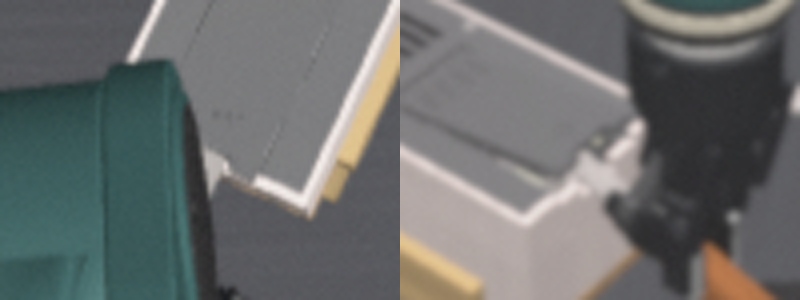

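The side crop shows the cover's near edge raised, with a dark gap along its left side and the blade still under it. I'll check how high it is by comparing projections.

```bash
python3 - <<'E'
from h import *
c=dict(np.load("pics/side2.npz")); nt=np.array([.5536,.0955,.11]); o=proj(c,nt)[0].astype(int)-[50,40]
e=np.array([.9035,-.4287]); n=np.array([.4287,.9035])
for y in(.03,.014):
  for z in(.11,.118,.126):
    q=np.r_[nt[:2]+y*n,z]; print(y,z,((proj(c,q)[0]-o)*4+[400,0]).round(0))
E
```

```text
0.03 0.11 [565. 192.]
0.03 0.118 [565. 180.]
0.03 0.126 [564. 169.]
0.014 0.11 [585. 175.]
0.014 0.118 [584. 164.]
0.014 0.126 [584. 153.]
```

```bash
python3 -m inch '[[[0,0,0.003],0],[[0,0,0.006],0],[[0,0,0.006],0],[[0,0,0.006],0]]'|grep -E "tcp|force|eef"
python3 -m inch '[[[0.02,0,0.002],0],[[0.04,0,0.006],0],[[0.06,0,0.01],0],[[0.08,0,0.014],0],[[0.11,0,0.018],0],[[0.14,0,0.02],0],[[0.16,0,0.02],0],[[0.16,0,0.02],0],[[0.16,0,0.02],0]]'|grep -E "tcp|force|eef"
python3 - <<'E'
from h import *
from plant import r
a=[]
nt=np.array([.5536,.0955,.11])
for n in("top","side"):
    c=r.capture(n); np.savez(f"pics/{n}4.npz",**c)
    u,v=proj(c,nt)[0].astype(int); print(u,v)
    dx,dy=(50,45) if n=="top" else (45,50)
    a.append(cv2.resize(c["color"][v-50:v+55,u-70:u+70,::-1],(400,300),interpolation=cv2.INTER_CUBIC))
cv2.imwrite("pics/n4.png",np.hstack(a))
E
```

```text
tcp_pos: [0.4926, 0.1258, 0.0644]
eef_rot: [3.141, 0.002, 2.699]
force: [-0.9, 0.9, 6.8]
grip_force: 62.2
tcp_pos: [0.4201, 0.1599, 0.0539]
eef_rot: [3.141, 0.001, 2.699]
force: [1.0, -0.4, -1.5]
grip_force: 61.1
271 244
313 258
```

View pics/n4.png

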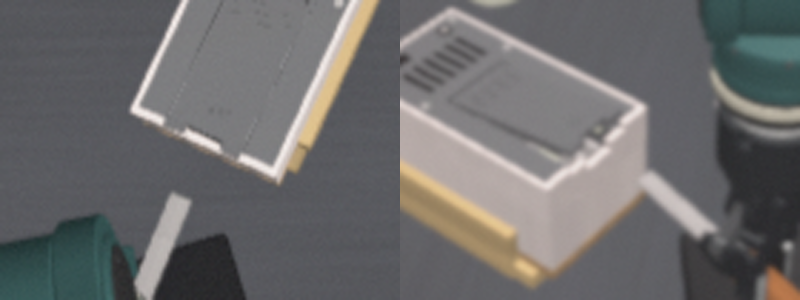

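The blade is clear of the notch. The cover stays sprung, with a dark gap along its side in the side crop, around (540,150). The tool sits tip-up in the grip, so I'll carry it back to the pad and press it level there.

```bash
python3 -m inch '[[[0.02,0,-0.05],0],[[0.02,0,-0.15],0],[[0.02,0,-0.22],0],[[0.02,0,-0.22],0],[[0.02,0,-0.22],0]]'|grep -E "tcp|force|eef"
python3 -c "
from h import *
go(.4924,.3704,.06,np.pi-.053)"
```

```text
tcp_pos: [0.4105, 0.164, 0.163]
eef_rot: [-3.141, -0.001, 2.698]
force: [-0.4, 0.4, -2.0]
grip_force: 61.2
at [0.4105 0.164  0.163 ] rpy [-3.1411e+00 -6.0000e-04  2.6982e+00] F [-0.4  0.4 -2. ] open 0.0228 j6 0.64
call 0 [0.0291, 0.4431, 0.206] turn -0.4971
```

```bash
python3 -m inch '[[[0.005,0.08,0],-0.09],[[0.01,0.17,0],-0.19],[[0.015,0.26,0],-0.29],[[0.02,0.35,0.05],-0.4],[[0.029,0.42,0.1],-0.497],[[0.029,0.443,0.15],-0.497],[[0.029,0.443,0.19],-0.497],[[0.029,0.443,0.206],-0.497],[[0.029,0.443,0.206],-0.497]]'|grep -E "tcp|force|eef"
python3 -m inch '[[[0,0,0.01],0],[[0,0,0.02],0],[[0,0,0.03],0],[[0,0,0.04],0],[[0,0,0.05],0],[[0,0,0.06],0],[[0,0,0.06],0]]' - 30|grep -E "tcp|force|eef"
python3 -m inch '[[[0,0,0.008],0],[[0,0,0.016],0],[[0,0,0.024],0],[[0,0,0.032],0],[[0,0,0.04],0],[[0,0,0.043],0],[[0,0,0.043],0],[[0,0,0.043],0]]'|grep -E "tcp|force|eef"
```

```text
tcp_pos: [0.4921, 0.3701, 0.06]
eef_rot: [-3.141, -0.001, 3.089]
force: [0.6, 0.0, -0.5]
grip_force: 61.1
tcp_pos: [0.4931, 0.371, 0.0311]
eef_rot: [3.14, 0.001, 3.089]
force: [1.1, 1.7, 5.7]
grip_force: 62.2
tcp_pos: [0.4935, 0.3711, 0.0099]
eef_rot: [3.14, 0.002, 3.089]
force: [3.0, 0.8, 5.2]
grip_force: 63.7
```

```bash
python3 -m inch '[[[0,0,0.003],0],[[0,0,0.006],0],[[0,0,0.006],0]]'|grep -E "tcp|force|eef"
python3 -m inch '[[[0,0,0],0],[[0,0,0],0],[[0,0,0],0],[[0,0,0],0]]' 0 |grep -E "tcp|force|open"
python3 -m inch '[[[0,0,-0.02],0],[[0,0,-0.1],0],[[0,0,-0.2],0],[[0,0,-0.3],0],[[0,0,-0.4],0],[[0,0,-0.4],0],[[0,0,-0.4],0]]' 1 |grep -E "tcp|force|open"
python3 -c "
from h import *
E=np.array([.9035,-.4287]); q=np.array([.6485,.0505])-.084*E; print(q)
go(q[0],q[1],.2,np.pi-.443)"
```

```text
tcp_pos: [0.4937, 0.371, 0.0069]
eef_rot: [3.14, 0.002, 3.089]
force: [3.3, 0.1, 6.2]
grip_force: 63.9
tcp_pos: [0.4924, 0.3706, 0.0062]
force: [1.0, -0.1, 0.7]
opening: 0.0424
grip_force: 0.0
tcp_pos: [0.4923, 0.3704, 0.2061]
force: [0.1, -0.6, -0.3]
opening: 0.0857
grip_force: 0.0
[0.572606  0.0865108]
at [0.4923 0.3704 0.2061] rpy [-3.1415e+00 -1.0000e-04  3.0888e+00] F [ 0.1 -0.6 -0.3] open 0.0857 j6 0.57
call 0 [-0.1904, -0.5586, 0.0123] turn 0.4969
```

```bash
python3 -m inch '[[[-0.04,-0.1,0],0.1],[[-0.08,-0.22,0],0.2],[[-0.11,-0.33,0],0.3],[[-0.15,-0.44,0],0.4],[[-0.19,-0.53,0.012],0.497],[[-0.19,-0.5586,0.012],0.497],[[-0.19,-0.5586,0.012],0.497],[[-0.19,-0.5586,0.012],0.497]]' 1 |grep -E "tcp|force|open"
python3 - <<'E'
from h import *
from plant import r
c=r.capture("top"); I=c["color"]; H=cv2.cvtColor(I,cv2.COLOR_RGB2HSV); v=H[...,2]; s=H[...,1]
p=blob((v>110)*np.uint8(1),(125,222,175,332)); print("tool",rect(ray(c,p,.013)))
a=[cv2.resize(I[180:360,100:340,::-1],(400,300))]
c=r.capture("side"); a.append(cv2.resize(c["color"][200:305,220:360,::-1],(400,300),interpolation=cv2.INTER_CUBIC))
cv2.imwrite("pics/n5.png",np.hstack(a))
go(.5726,.0865,.106,np.pi-.443)
E
```

```text
tcp_pos: [0.5721, 0.0878, 0.2001]
force: [0.6, 0.3, -0.5]
opening: 0.0855
grip_force: 0.0
tool [ 0.5097  0.3685  0.1906  0.0255 -0.0618]
at [0.5723 0.0879 0.2003] rpy [ 3.1415e+00 -2.0000e-04  2.7005e+00] F [-0.1  0.2  0.1] open 0.0852 j6 0.45
call 0 [-0.0017, -0.0023, 0.1886] turn 0.0024
```

View pics/n5.png

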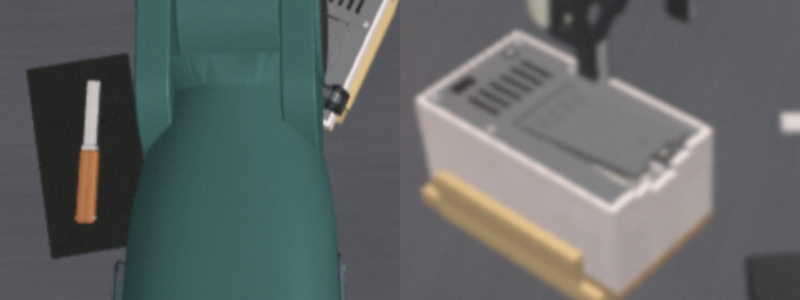

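The tool lies flat on the pad at its full measured length of 0.1906 m, and the cover is sprung in the side view. Now I'll grip the cover.

```bash
python3 -m inch '[[[-0.0017,-0.0023,0.08],0],[[-0.0017,-0.0023,0.14],0],[[-0.0017,-0.0023,0.17],0],[[-0.0017,-0.0023,0.186],0],[[-0.0017,-0.0023,0.186],0],[[-0.0017,-0.0023,0.186],0]]' 1 |grep -E "tcp|force|open"
python3 -m inch '[[[0,0,0],0],[[0,0,0],0],[[0,0,0],0],[[0,0,0],0],[[0,0,0],0],[[0,0,0],0]]' -1 40 |grep -E "tcp|force|open"
```

```text
tcp_pos: [0.5734, 0.0853, 0.1081]
force: [-0.9, 0.2, 0.2]
opening: 0.0852
grip_force: 0.0
tcp_pos: [0.5733, 0.0854, 0.1077]
force: [0.7, 3.4, 6.3]
opening: 0.0587
grip_force: 42.1
```

```bash
python3 -m inch '[[[0,0,-0.004],0],[[0,0,-0.008],0],[[0,0,-0.008],0],[[0.01,0,-0.008],0],[[0.02,0,-0.009],0],[[0.03,0,-0.01],0],[[0.032,0,-0.01],0],[[0.032,0,-0.01],0]]' |grep -E "tcp|force|open"
python3 -m inch '[[[0,0,-0.01],0],[[0,0,-0.03],0],[[0,0,-0.06],0],[[0,0,-0.1],0],[[0,0,-0.15],0],[[0,0,-0.2],0],[[0,0,-0.2],0],[[0,0,-0.2],0]]' |grep -E "tcp|force|open"
python3 - <<'E'
from h import *
from plant import r
c=r.capture("side"); I=c["color"]; cv2.imwrite("pics/n6.png",cv2.resize(I[100:340,200:520,::-1],(800,600)))
E
```

```text
tcp_pos: [0.5584, 0.0921, 0.1124]
force: [0.6, 0.1, -1.1]
opening: 0.0587
grip_force: 43.3
tcp_pos: [0.5583, 0.0921, 0.2121]
force: [-0.4, -0.2, -1.2]
opening: 0.0586
grip_force: 43.2
```

View pics/n6.png

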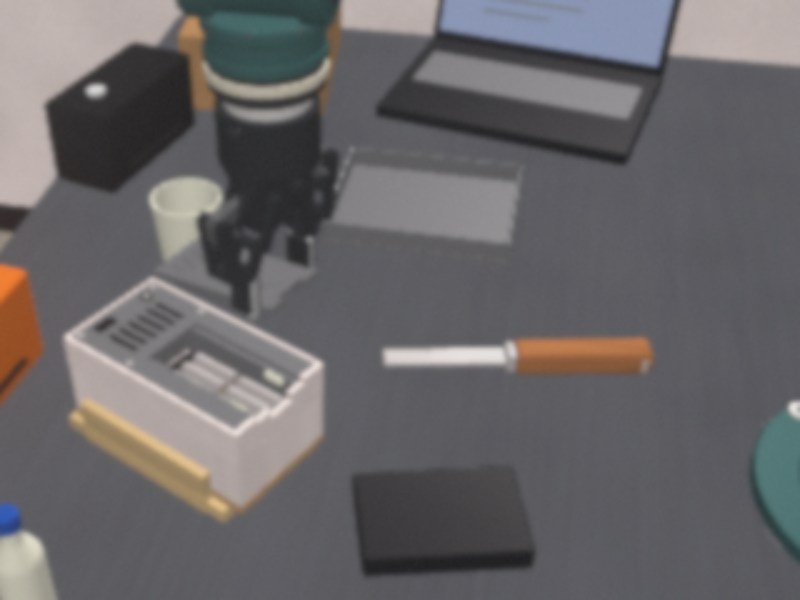

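The cover is off the clock and held, hanging over the bench at crop (240,270), with the open bay and cells visible. Next is the tray.

```bash
python3 -c "
from h import *
go(.4505,-.3855,.1,np.pi)"
```

```text
at [0.5582 0.0921 0.2118] rpy [-3.1412e+00 -7.0000e-04  2.6985e+00] F [-0.1 -0.9 -1. ] open 0.0587 j6 0.46
call 0 [-0.215, -0.9552, 0.2236] turn -0.5642
```

```bash
python3 -m inch '[[[-0.02,-0.09,-0.02],-0.06],[[-0.04,-0.19,-0.02],-0.12],[[-0.07,-0.3,-0.02],-0.18],[[-0.09,-0.41,-0.02],-0.25],[[-0.12,-0.52,0],-0.31],[[-0.14,-0.63,0],-0.37],[[-0.17,-0.74,0.02],-0.43],[[-0.19,-0.84,0.08],-0.5],[[-0.215,-0.92,0.15],-0.564],[[-0.215,-0.955,0.2],-0.564],[[-0.215,-0.955,0.224],-0.564],[[-0.215,-0.955,0.224],-0.564]]' |grep -E "tcp|force|open"
python3 - <<'E'
from h import *
from plant import r
go(.4505,-.3855,.035,np.pi)
a=[]
for n in("top","side"):
    c=r.capture(n); u,v=proj(c,[.4925,-.3855,.05])[0].astype(int)
    a.append(cv2.resize(c["color"][max(v-75,0):v+75,u-100:u+100,::-1],(400,300)))
cv2.imwrite("pics/n7.png",np.hstack(a))
E
```

```text
tcp_pos: [0.4506, -0.3844, 0.0996]
force: [0.3, 0.3, 0.1]
opening: 0.0588
grip_force: 43.3
at [ 0.4506 -0.3844  0.0996] rpy [ 3.1401e+00 -1.1000e-03 -3.1415e+00] F [0.3 0.3 0.1] open 0.0588 j6 -0.84
call 0 [0.0002, -0.0022, 0.1293] turn 0.0001
```

View pics/n7.png

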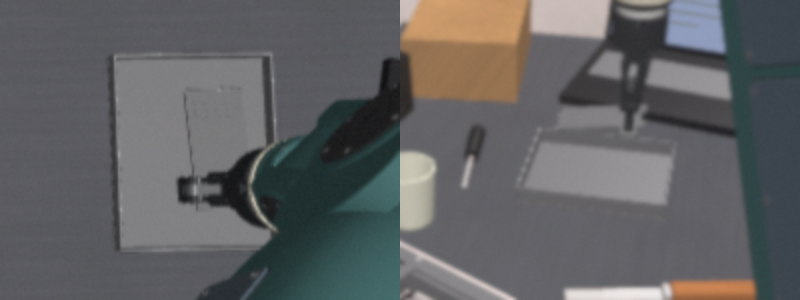

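The cover is held over the tray. Its offset in the top crop is the parallax of its height. Lowering it gently.

```bash
python3 -m inch '[[[0,-0.002,0.03],0],[[0,-0.002,0.07],0],[[0,-0.002,0.11],0],[[0,-0.002,0.13],0],[[0,-0.002,0.13],0]]' |grep -E "tcp|force|open"
python3 -m inch '[[[0,0,0.006],0],[[0,0,0.012],0],[[0,0,0.018],0],[[0,0,0.024],0],[[0,0,0.03],0],[[0,0,0.036],0],[[0,0,0.042],0],[[0,0,0.042],0]]' - 25 |grep -E "tcp|force|open"
python3 -m inch '[[[0,0,0.004],0],[[0,0,0.008],0],[[0,0,0.008],0]]' |grep -E "tcp|force|open"
```

```text
tcp_pos: [0.4507, -0.386, 0.0348]
force: [-0.1, 0.9, -0.6]
opening: 0.0589
grip_force: 43.3
tcp_pos: [0.4509, -0.3864, 0.0142]
force: [-2.6, 0.9, 3.4]
opening: 0.0584
grip_force: 43.5
tcp_pos: [0.4508, -0.3864, 0.0101]
force: [-1.7, 0.5, 4.0]
opening: 0.0585
grip_force: 43.4
```

```bash
for i in 1 2; do python3 -m inch '[[[0,0,0.003],0],[[0,0,0.003],0]]' |grep -E "tcp|force"; done
```

```text
tcp_pos: [0.4508, -0.3864, 0.0087]
force: [-2.1, 0.5, 5.1]
grip_force: 43.5
tcp_pos: [0.4509, -0.3864, 0.0079]
force: [-4.9, 2.2, 14.1]
grip_force: 44.4
```

```bash
python3 -m inch '[[[0,0,-0.003],0],[[0,0,-0.003],0],[[0,0,-0.003],0],[[0,0,-0.003],0],[[0,0,-0.003],0]]' 1 |grep -E "tcp|force|open"
python3 -m inch '[[[0,0,-0.03],0],[[0,0,-0.1],0],[[0,0,-0.2],0],[[0,0,-0.3],0],[[0.1,0,-0.4],0],[[0.2,0,-0.4],0],[[0.2,0.2,-0.4],0],[[0.2,0.4,-0.4],0],[[0.2,0.4,-0.4],0],[[0.2,0.4,-0.4],0]]' |grep -E "time|tcp|force|open"
python3 - <<'E'
from h import *
from plant import r
c=r.capture("top"); I=c["color"]; cv2.imwrite("pics/n8.png",I[:,:,::-1])
v=I.max(2); s=cv2.cvtColor(I,cv2.COLOR_RGB2HSV)[...,1]
p=blob((v>110)*np.uint8(1),(125,222,175,332)); print("tool",rect(ray(c,p,.013)))
E
```

```text
tcp_pos: [0.4509, -0.3864, 0.0087]
force: [0.2, 0.9, -0.2]
opening: 0.0855
grip_force: 0.0
time_s: 28.75
tcp_pos: [0.3502, -0.1835, 0.21]
force: [0.2, -0.4, -0.1]
opening: 0.0854
grip_force: 0.0
tool [ 0.5097  0.3685  0.1906  0.0255 -0.0618]
```

View pics/n8.png

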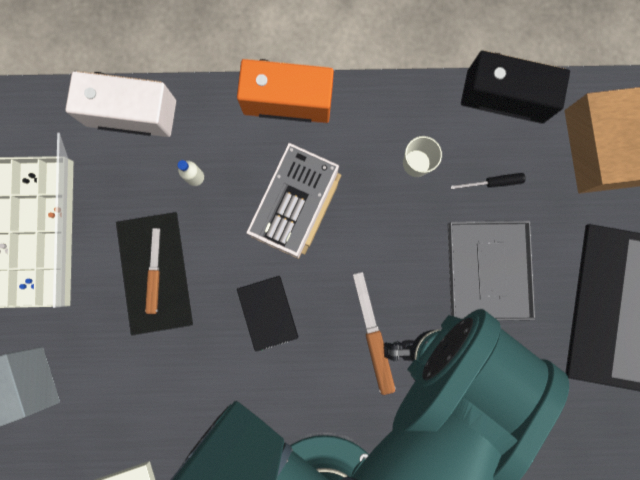

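The cover lies in the middle of the tray at (491,270). The opener is on its pad at (154,272) and everything else is where it was. I'm handing in the job.

```bash
python3 -c "
from plant import r
print(r.job_done())"
```

```text
the job is handed in; nothing more can be done
None
```

I levered the battery cover open, took it off and laid it in the middle of the tray, put the opening tool back on its pad, and handed the job in at about 29 s; no verdict came back.

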